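# Sweep loose vial caps through the gate of a counting tray

### The arm

A 7-joint arm with a two-finger parallel gripper is mounted at the origin on the work surface. World frame = base frame: x ahead of the robot, y to its left, z up, the work surface at z = 0. Lengths are in m, angles in rad, forces in N, time in s.
With the tool pointing down it reaches from about 0.35 to 0.9 m from the base axis. Payload 8.1 kg.
Tool frame: the origin (TCP) lies midway between the tips of the shut fingers; the grasp point (between the pads) lies 19 mm behind it; z points along the fingers, y is the line along which they close (so a half turn about z gives the same grasp; the last joint's range is limited). The gripper opens to 92 mm and grips with 3 to 60 N. Pads are 19 mm wide; open, the fingers measure 130 mm over their backs; the gripper's body (75 mm by 190 mm) begins 47 mm behind the grasp point.
Start: joints at [-1.31, 0.434, 0.025, 1.573, -0.012, 1.134, -0.075], TCP at [0.222, 0.584, 0.227] pointing down, gripper open.
Joint ranges: [-2.62, 2.62], [-0.44, 2.09], [-1.27, 1.32], [0.08, 2.57], [-1.32, 4.46], [0.12, 2], [-2.74, 2.74]. Speed limits (rad/s): [2.22, 2.22, 3.01, 3.01, 3.14, 3.14, 3.14].

### API

Orientations are given as a rotation vector (axis times angle).
In Python, from cell import arm gives the robot as it stands.
- The arm moves only by the tool move_arm, never from a script. Its argument "motion" is a list of rows, each an object of numbers: "tx", "ty", "tz": the shift along the tool's x, y, z normalised to -1 to 1, where 1 is 1000 mm; "twist": the turn about the tool's z normalised to -1 to 1, where 1 is pi/2 rad. In form: [{"tx": .., "ty": .., "tz": .., "twist": ..}, ...]. A call has 1 to 12 rows; each row shifts and turns the commanded pose from where the row before left it, along the tool's axes as they then stand; what a row does not reach is not made up. A row lasts 1/10 s, in which the tool goes at most 50 mm and 8.59 degrees, less where a joint would pass 70% of its speed; a pose out of reach is approached as far as the arm can. A call with a number of a shift or a turn outside -1 to 1 is refused whole. A call with a gripper value outside its range is refused whole. "gripper" is the gripper's target within -1 to 1 (shut at 1, half-way at 0, fully open at -1), set as the call begins (left out, the last holds). The fingers move at their own pace and stop on an object; "squeeze" is the grip in N (left out, the last holds). Time passes only in rows, so rows that do not move let the fingers close. It gives the time, the measured TCP pose, the force, the opening and the grip force at its end, in the units of the state.
- arm.observe(): the state, without advancing time (a new reading comes with each control period).
- arm.get_image(name): name is "scene" or "top" or "wrist"; returns the picture (420x560x3 uint8, red, green, blue); there is no depth.
- arm.calibration(name): a dict with "K" (3x3 intrinsics, pixels), "T" (4x4, takes a point from camera to world coordinates). Camera axes: x right, y down, z forward; pixel columns grow to the right and rows downward; lengths in m; the calibration is good to about 2 mm. The wrist camera is an equidistant fisheye: a pixel r from the principal point sees the ray r / f radians off the axis. A picture is of the moment at which its call begins: read the wrist's pose just before it. calibration takes no time and is no camera call; for the wrist camera it gives the pose at the moment of the call.
- arm.sign_off(): hands the job in; it is judged then, once.
Trained networks look in the newest picture that a camera, given by its name, has taken for a name from the list of things; names that differ only in an ending like _2 or _b are one class to them, and where a whole thing is asked for, a point or a joint stands for the part that bears it (a point fixed in the world has none). Each returns a list of dicts, best first, with "conf" (0 to 1); they miss things now and then, are a little off and sometimes report something else, mostly with a low value. They report only what shows in the picture. A call takes as long as a camera call.
- arm.look_for(camera, query): "point" ([column, row] as shares, 0 to 1, of the picture: columns of its width, rows of its height, amid what is visible of it).
- arm.regions_of(camera, query): "region" (420x560 bool, what is visible of it) and "point" ([column, row] as shares, 0 to 1, of the picture: columns of its width, rows of its height, amid what is visible of it).
- arm.place_of(camera, query): "point" ([column, row] as shares, 0 to 1, of the picture: columns of its width, rows of its height: a listed point, or the origin of a listed thing).
The state is a dict: "clock": time; "joints": joint angles; "dq": joint speeds; "joint_efforts": joint torques, N m; "position": TCP position; "ee_rot": TCP orientation; "force": force on the tool from outside, world axes, zero at the start; "ft_torque": the same for the moment, N m; "width": opening from 0.0 (shut) to 1.0 (fully open); "gripper_force": force on a finger pad.
Only numpy, scipy, OpenCV 4.12 (cv2) and the standard library are available. Lean on these libraries where they do the work, as an engineer would, in place of code of your own. Each camera call takes 0.05 s, during which the arm holds its last target. There are 200 camera calls.

### The job

Three dark red vial caps lie loose on the deck of the counting tray. With the fingertips, push them one at a time along the deck and through the narrow gate so that each drops into the slot behind it, the next cap only after the one before has dropped. Do not pick any cap up, and leave the amber vial, the bowl and the brass weight standing where they are.

Things in the scene. Friction and masses are not known exactly. Their poses are not given: they have to be found in the camera images.
- tray: counting tray fixed to the bench, grey deck, white walls, 314 mm along x, 232 mm along y. Origin at bench level; x points from the deck through the gate, y to the left of that, z up. Level deck 75 mm above the bench, from x = -130 to 77 mm, y = -110 to 110 mm. White side and rear walls, 6 mm thick, rise 15 mm above the deck
- funnel (a point): point on the deck in the middle of the funnel's mouth, at x = 7 mm, y = 0, z = 75 mm of the tray. Two straight blue guide walls, 15 mm high, 8 mm thick, narrow from y = +-85 mm here to the gate posts at x = 77 mm, y = +-20 mm; blue shoulders at x = -1 to 7 mm join them to the side walls. Axes as the tray's
- gate (a point): middle of the gate's threshold, at x = 77 mm, y = 0, z = 75 mm of the tray: a gap 40 mm wide between blue posts rising 15 mm above the deck (x = 77 to 83 mm). The deck's edge is exactly here: a cap whose centre passes it tips and falls into the slot. Axes as the tray's
- slot (a point): centre of the slot's floor, at x = 124.5 mm, y = 0, z = 6 mm of the tray. The slot is an open pit behind the gate, 95 mm along x (77 to 172 mm), 70 mm along y: a steep steel chute (57 degrees) falls from the deck's edge to the black floor 69 mm below the deck; the rim stands 15 mm above the deck, with a clear window on the far side. It holds all three caps, lying any way
- cap_a: one of three identical screw caps, dark red plastic disc 30 mm in diameter, 12 mm high, 10 to 18 g, that starts flat on the tray deck at least 10 mm clear of the other caps and slides freely; origin at the centre of its underside, z along its axis
- cap_b: one of three identical screw caps, dark red plastic disc 30 mm in diameter, 12 mm high, 10 to 18 g, that starts flat on the tray deck at least 10 mm clear of the other caps and slides freely; origin at the centre of its underside, z along its axis
- cap_c: one of three identical screw caps, dark red plastic disc 30 mm in diameter, 12 mm high, 10 to 18 g, that starts flat on the tray deck at least 10 mm clear of the other caps and slides freely; origin at the centre of its underside, z along its axis
- vial: small closed amber glass vial with white cap, 24 mm in diameter, 50 mm high, standing loose on the deck near the middle of the rear wall; origin at the centre of its underside. To be left alone
- bowl: small dark red open bowl, 80 mm across, 45 mm high, standing loose on the bench beside the tray's +y side; origin at the centre of its underside. To be left alone
- weight: brass weight with a knob, 36 mm in diameter, 56 mm high, 300 g, standing loose on the bench beside the tray's -y side; origin at the centre of its underside. To be left alone

How it is judged:
By the outcome, as a careful person would: the job done as asked, in the order asked, and still so for the second after the job is handed in, with the robot touching nothing.
It also fails if it takes over 64 s, if anything falls off the work surface, if the arm or the gripper's body presses on something with over 40 N, if the wrist force passes 120 N, or if a joint passes its speed limit or range.

## Working session

There is one attempt and no reset: what is moved stays moved. The work goes in short steps, Python scripts to look and compute and a tool call to move; the robot and the scene stay as the last step left them, time stands still between calls to the robot, and variables do not carry over. Pictures are saved under pics/ and viewed, at most 10 in all, crops included, and the job is handed in when it is done.

Besides the shell and the picture viewer there is one more tool, called as name(argument=value, ...) on one line, values as JSON. move_arm: Moves the arm, as the interface text tells. Scaled input: -1 to 1 covers 1000 mm each way for a shift and pi/2 rad each way for a turn. Its arguments: {"type":"object","properties":{"motion":{"type":"array","items":{"type":"object","properties":{"tx":{"type":"number"},"ty":{"type":"number"},"tz":{"type":"number"},"twist":{"type":"number"}}}},"gripper":{"type":"number"},"squeeze":{"type":"number"}},"required":["motion"]}

```bash
mkdir -p pics; cat > h.py <<'E'
import numpy as np, cv2
from cell import arm
from scipy.spatial.transform import Rotation as R
def ray(cam,pt):
    c=arm.calibration(cam);K=np.array(c["K"]);T=np.array(c["T"])
    u,v=pt[0]*560,pt[1]*420
    d=np.array([(u-K[0,2])/K[0,0],(v-K[1,2])/K[1,1],1.])
    if cam=="wrist":
        r=np.hypot(d[0],d[1]);d=np.array([d[0]/r*np.sin(r),d[1]/r*np.sin(r),np.cos(r)])
    return T[:3,3],T[:3,:3]@d
def atz(cam,pt,z):
    o,d=ray(cam,pt);return o+d*(z-o[2])/d[2]
E
python3 - <<'E'
from h import *
s=arm.observe();print(s["position"],s["ee_rot"],s["width"],s["clock"])
for c in("top","scene"):
    cv2.imwrite(f"pics/{c}.png",arm.get_image(c)[...,::-1])
c="top"
print(np.array(arm.calibration(c)["T"]).round(3).tolist())
for q,z in(("tray",0),("funnel",.075),("gate",.075),("slot",.006),("cap_a",.075),("vial",.075),("bowl",0),("weight",0)):
    for r in arm.place_of(c,q)[:4]: print(q,round(r["conf"],2),np.multiply(r["point"],[560,420]).round(),atz(c,r["point"],z).round(4))
E
```

```text
[0.222282   0.58355955 0.22592586] [-5.68461336e-01 -3.08958081e+00  2.53845919e-03] 0.9989190987013058 0.0
[[0.0, -0.995, 0.097, 0.516], [-1.0, -0.001, -0.009, 0.075], [0.009, -0.097, -0.995, 0.823], [0.0, 0.0, 0.0, 1.0]]
tray 0.88 [359. 225.] [ 0.5559 -0.0942  0.    ]
funnel 0.73 [369. 218.] [ 0.565  -0.0969  0.075 ]
gate 0.96 [394. 186.] [ 0.6254 -0.1458  0.075 ]
slot 0.94 [400. 175.] [ 0.6592 -0.1781  0.006 ]
cap_a 0.71 [382. 249.] [ 0.5091 -0.1194  0.075 ]
cap_a 0.55 [357. 239.] [ 0.5279 -0.0745  0.075 ]
cap_a 0.54 [328. 223.] [ 0.5572 -0.0205  0.075 ]
vial 0.75 [327. 270.] [ 0.4697 -0.0184  0.075 ]
bowl 0.71 [288. 170.] [0.6691 0.0494 0.    ]
weight 0.59 [438. 256.] [ 0.4944 -0.2535  0.    ]
weight 0.26 [326. 270.] [ 0.4668 -0.0254  0.    ]
weight 0.16 [391. 185.] [ 0.6389 -0.1618  0.    ]
```

View pics/top.png

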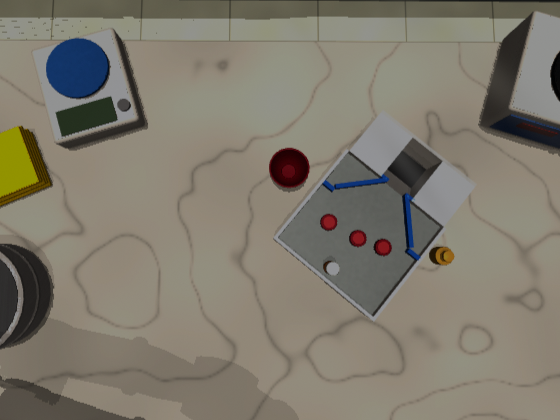

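View pics/scene.png

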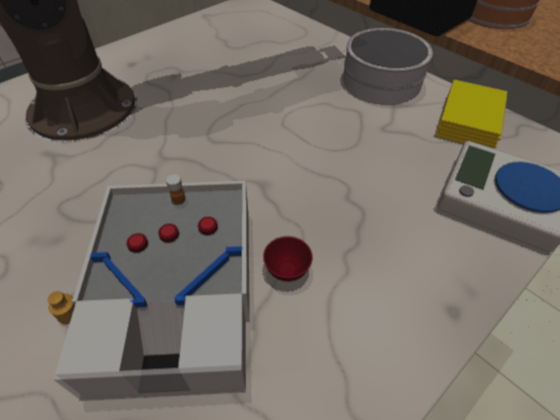

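Top view: caps at about (328,222), (357,238) and (382,247); vial (332,268), bowl (289,168), weight (443,256); gate near (394,186). The scene view agrees. Next I'll fit the tray pose and put the caps in the tray frame.

```bash
python3 - <<'E'
from h import *
from scipy.optimize import least_squares
c="top"; img=cv2.imread("pics/top.png").astype(int)
P=lambda u,v,z:atz(c,(u/560,v/420),z)[:2]
# tray model (x,y), z, pixel
obs=[(-136,116,.09,275,237),(-136,-116,.09,374,319),(178,116,.09,380,113),(178,-116,.09,474,185),(77,0,.075,394,186),(7,0,.075,369,218)]
M=np.array([o[:2] for o in obs])/1e3;W=np.array([P(o[3],o[4],o[2]) for o in obs])
f=lambda p:(M@np.array([[np.cos(p[2]),np.sin(p[2])],[-np.sin(p[2]),np.cos(p[2])]])+p[:2]-W).ravel()
s=least_squares(f,[.56,-.09,-.7],loss="soft_l1",f_scale=.003);p=s.x
print(p,np.degrees(p[2]));print((f(p).reshape(-1,2)*1e3).round(1).tolist())
B,G,Rr=[img[...,i] for i in range(3)]
m=((Rr>90)&(Rr>2.2*G)&(Rr>2.2*B)).astype(np.uint8)
n,l,st,ce=cv2.connectedComponentsWithStats(m)
Rm=np.array([[np.cos(p[2]),-np.sin(p[2])],[np.sin(p[2]),np.cos(p[2])]])
for i in range(1,n):
    if st[i,4]>60:
        w=P(*ce[i]+.5,.083);print("red",st[i,4],ce[i].round(1),w.round(4),((w-p[:2])@Rm*1e3).round(1))
B=img[...,0];m=((B>110)&(B>1.8*Rr)&(B>1.5*G)).astype(np.uint8)
n,l,st,ce=cv2.connectedComponentsWithStats(m)
for i in range(1,n):
    if st[i,4]>40 and ce[i][0]>280:
        q=np.argwhere(l==i)[:,::-1]
        t=np.array([(P(*(x+.5),.09)-p[:2])@Rm*1e3 for x in q]);print("blue",st[i,4],t.min(0).round(1),t.max(0).round(1))
w=P(332,268,.125);print("vial",((w-p[:2])@Rm*1e3).round(1))
E
```

```text
[ 0.56176372 -0.09498365 -0.68591686] -39.30014134729148
[[-0.4, 4.3], [-2.6, 0.2], [12.5, 0.5], [0.6, -9.6], [-4.2, 1.5], [1.4, -2.2]]
red 136 [328.5 221.8] [ 0.5573 -0.0221] [-49.7  53.5]
red 116 [357.8 237.7] [ 0.5283 -0.0752] [-38.4  -5.9]
red 121 [383.1 246.9] [ 0.5117 -0.121 ] [-22.3 -51.8]
blue 169 [ 9.2 18.7] [80.8 86.6]
blue 45 [-0.6 84.9] [  5.8 107.3]
blue 206 [  8.3 -91.1] [ 80.  -23.4]
blue 44 [  -1.3 -112.2] [  4.9 -89.6]
vial [-112.6    3.8]
```

```bash
cat >> h.py <<'E'
YAW=-0.6859; RT=np.array([[np.cos(YAW),-np.sin(YAW)],[np.sin(YAW),np.cos(YAW)]])
ORG=np.array([.56176,-.09498])+RT@[-.0005,-.0022]
D=.024  # TCP to cap centre when nested
def w2t(w): return (np.asarray(w)[:2]-ORG)@RT*1e3
def plan(pts):
    """pts: (tcp x,y mm in tray, heading deg in tray, world z m); prints row units from current pose. Pushing side is tool -x."""
    s=arm.observe();pos=np.array(s["position"]);r=R.from_rotvec(s["ee_rot"])
    for x,y,h,z in pts:
        w=np.r_[ORG+RT@[x/1e3,y/1e3],z]
        tr=r.as_matrix();t=tr.T@(w-pos)
        a=YAW+np.radians(h)+np.pi; yaw=np.arctan2(tr[1,0],tr[0,0])
        tw=-((a-yaw+np.pi)%(2*np.pi)-np.pi)
        print(dict(zip(("tx","ty","tz","twist"),np.r_[t,tw/(np.pi/2)].round(4))))
        r=r*R.from_rotvec([0,0,tw]);pos=w
def state():
    s=arm.observe();tr=R.from_rotvec(s["ee_rot"]).as_matrix()
    yaw=np.degrees(np.arctan2(tr[1,0],tr[0,0])-np.pi-YAW)
    print("t",round(s["clock"],2),"tcp tray",w2t(s["position"]).round(1),"z",round(s["position"][2],4),"head",round((yaw+180)%360-180,1),"w",round(s["width"]*92,1),"F",np.round(s["force"],1))
def caps(cam="top",zc=.083):
    im=arm.get_image(cam)[...,::-1].astype(int);B,G,Q=[im[...,i] for i in range(3)]
    m=((Q>80)&(Q>2.2*G)&(Q>2.2*B)).astype(np.uint8);n,l,st,ce=cv2.connectedComponentsWithStats(m)
    for i in range(1,n):
        if st[i,4]>25:print(cam,"red",st[i,4],ce[i].round(),w2t(atz(cam,(ce[i]+.5)/[560,420],zc)).round(1))
    return im
E
python3 - <<'E'
from h import *
state();plan([(-85,-5.5,2,.2)])
E
```

```text
t 0.5 tcp tray [-692.2  312.8] z 0.2267 head 18.5 w 91.5 F [-0.4 -0.6 -0.5]
{'tx': np.float64(-0.4752), 'ty': np.float64(-0.4941), 'tz': np.float64(0.0268), 'twist': np.float64(0.1828)}
```

move_arm(motion=[{"tx": -0.0264, "ty": -0.02745, "tz": 0.0015}, {"tx": -0.0264, "ty": -0.02745, "tz": 0.0015}, {"tx": -0.0264, "ty": -0.02745, "tz": 0.0015}, {"tx": -0.0264, "ty": -0.02745, "tz": 0.0015}, {"tx": -0.0264, "ty": -0.02745, "tz": 0.0015}, {"tx": -0.0264, "ty": -0.02745, "tz": 0.0015}, {"tx": -0.0264, "ty": -0.02745, "tz": 0.0015}, {"tx": -0.0264, "ty": -0.02745, "tz": 0.0015}, {"tx": -0.0264, "ty": -0.02745, "tz": 0.0015}, {"tx": -0.0264, "ty": -0.02745, "tz": 0.0015}, {"tx": -0.0264, "ty": -0.02745, "tz": 0.0015}, {"tx": -0.0264, "ty": -0.02745, "tz": 0.0015}], gripper=0.826, squeeze=10)

```text
invalid input
```

move_arm(motion=[{"tx": -0.0264, "ty": -0.02745, "tz": 0.0015}, {"tx": -0.0264, "ty": -0.02745, "tz": 0.0015}, {"tx": -0.0264, "ty": -0.02745, "tz": 0.0015}, {"tx": -0.0264, "ty": -0.02745, "tz": 0.0015}, {"tx": -0.0264, "ty": -0.02745, "tz": 0.0015}, {"tx": -0.0264, "ty": -0.02745, "tz": 0.0015}, {"twist": 0.0914}, {"twist": 0.0914}, {}, {}])

```text
invalid input
```

```bash
python3 - <<'E'
from h import *
im=caps("wrist");cv2.imwrite("pics/w1.png",im)
state()
for q,z in(("gate",.075),("funnel",.075),("vial",.075),("cap_a",.075)):
    for r in arm.place_of("wrist",q)[:3]:print(q,round(r["conf"],2),w2t(atz("wrist",r["point"],z)).round(1))
E
```

```text
t 0.55 tcp tray [-692.2  312.8] z 0.2268 head 18.4 w 92.0 F [-0.1 -0.2 -0.7][ WARN:0@0.650] global loadsave.cpp:1063 imwrite_ Unsupported depth image for selected encoder is fallbacked to CV_8U.
```

View pics/w1.png

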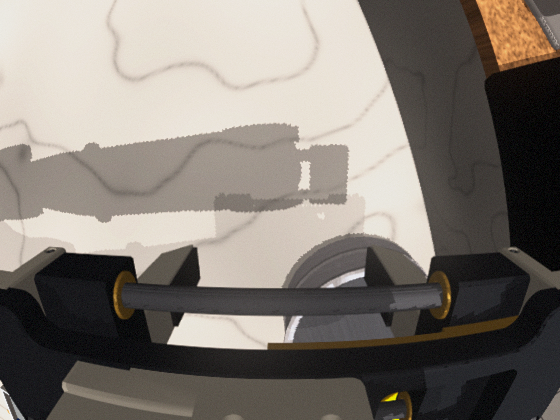

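The wrist view shows bench and a pan; nothing moved, because the call was refused. I'll send complete rows.

move_arm(motion=[{"tx": -0.0264, "ty": -0.02745, "tz": 0.0015, "twist": 0.0}, {"tx": -0.0264, "ty": -0.02745, "tz": 0.0015, "twist": 0.0}, {"tx": -0.0264, "ty": -0.02745, "tz": 0.0015, "twist": 0.0}, {"tx": -0.0264, "ty": -0.02745, "tz": 0.0015, "twist": 0.0}, {"tx": -0.0264, "ty": -0.02745, "tz": 0.0015, "twist": 0.0}, {"tx": -0.0264, "ty": -0.02745, "tz": 0.0015, "twist": 0.0}, {"tx": -0.0264, "ty": -0.02745, "tz": 0.0015, "twist": 0.0}, {"tx": -0.0264, "ty": -0.02745, "tz": 0.0015, "twist": 0.0}, {"tx": -0.0264, "ty": -0.02745, "tz": 0.0015, "twist": 0.0}, {"tx": -0.0264, "ty": -0.02745, "tz": 0.0015, "twist": 0.0}, {"tx": -0.0264, "ty": -0.02745, "tz": 0.0015, "twist": 0.0}, {"tx": -0.0264, "ty": -0.02745, "tz": 0.0015, "twist": 0.0}], gripper=0.826, squeeze=10)

```text
clock: 1.95
position: [0.4017, 0.1621, 0.209]
ee_rot: [0.568, 3.089, 0.001]
force: [0.8, -0.5, 0.8]
width: 0.092
gripper_force: 0.0
```

move_arm(motion=[{"tx": -0.0264, "ty": -0.02745, "tz": 0.0015, "twist": 0.0}, {"tx": -0.0264, "ty": -0.02745, "tz": 0.0015, "twist": 0.0}, {"tx": -0.0264, "ty": -0.02745, "tz": 0.0015, "twist": 0.0}, {"tx": -0.0264, "ty": -0.02745, "tz": 0.0015, "twist": 0.0}, {"tx": -0.0264, "ty": -0.02745, "tz": 0.0015, "twist": 0.0}, {"tx": -0.0264, "ty": -0.02745, "tz": 0.0015, "twist": 0.0}, {"tx": 0.0, "ty": 0.0, "tz": 0.0, "twist": 0.0914}, {"tx": 0.0, "ty": 0.0, "tz": 0.0, "twist": 0.0914}, {"tx": 0.0, "ty": 0.0, "tz": 0.0, "twist": 0.0}, {"tx": 0.0, "ty": 0.0, "tz": 0.0, "twist": 0.0}])

```text
clock: 2.95
position: [0.4907, -0.0465, 0.1998]
ee_rot: [0.998, 2.979, 0.0]
force: [0.3, 0.4, 0.2]
width: 0.087
gripper_force: 0.0
```

```bash
python3 - <<'E'
from h import *
im=caps("wrist");cv2.imwrite("pics/w2.png",im.astype(np.uint8))
state()
for q,z in(("gate",.075),("funnel",.075),("vial",.075),("cap_a",.075)):
    for r in arm.place_of("wrist",q)[:3]:print(q,round(r["conf"],2),w2t(atz("wrist",r["point"],z)).round(1))
E
```

```text
wrist red 582 [346. 248.] [-45.7  56.6]
wrist red 1565 [430. 262.] [-31.5 147.4]
wrist red 407 [282. 257.] [-34.9  -2.6]
wrist red 209 [  6. 397.] [ 325.3 -531.3]
t 3.0 tcp tray [-85.3  -5.3] z 0.1998 head 2.3 w 8.1 F [0.9 1.  0.2]
gate 0.78 [77.  -2.1]
gate 0.25 [-109.    3.]
funnel 0.68 [-20.3 -49.2]
funnel 0.65 [7.3 0.6]
vial 0.94 [-107.7    3.5]
cap_a 0.73 [-34.9  -3.8]
cap_a 0.66 [-44.6  56. ]
cap_a 0.66 [-19.6 -49.7]
```

View pics/w2.png

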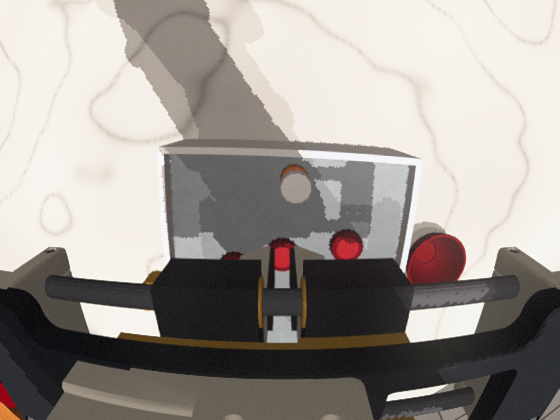

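Wrist view: caps at about (282,257) and (346,248), the third half hidden at (232,257), vial at (295,183). All match the tray fit, so the pose is good. Middle cap goes first.

```bash
python3 - <<'E'
from h import *
plan([(-72,-4.6,1.8,.2),(-72,-4.6,1.8,.0805),(30,-1.4,1.8,.0805),(60,0,0,.0805)])
E
```

```text
{'tx': np.float64(-0.0132), 'ty': np.float64(0.0002), 'tz': np.float64(-0.0002), 'twist': np.float64(0.0035)}
{'tx': np.float64(0.0), 'ty': np.float64(-0.0), 'tz': np.float64(0.1195), 'twist': np.float64(0.0)}
{'tx': np.float64(-0.1021), 'ty': np.float64(-0.0), 'tz': np.float64(0.0), 'twist': np.float64(-0.0)}
{'tx': np.float64(-0.03), 'ty': np.float64(0.0005), 'tz': np.float64(0.0), 'twist': np.float64(0.02)}
```

move_arm(motion=[{"tx": -0.0132, "ty": 0.0, "tz": 0.0, "twist": 0.0035}, {"tx": 0.0, "ty": 0.0, "tz": 0.04, "twist": 0.0}, {"tx": 0.0, "ty": 0.0, "tz": 0.04, "twist": 0.0}, {"tx": 0.0, "ty": 0.0, "tz": 0.02, "twist": 0.0}, {"tx": 0.0, "ty": 0.0, "tz": 0.01, "twist": 0.0}, {"tx": 0.0, "ty": 0.0, "tz": 0.0095, "twist": 0.0}, {"tx": 0.0, "ty": 0.0, "tz": 0.0, "twist": 0.0}, {"tx": 0.0, "ty": 0.0, "tz": 0.0, "twist": 0.0}])

```text
clock: 4.0
position: [0.5019, -0.055, 0.0809]
ee_rot: [1.013, 2.973, 0.001]
force: [0.3, 0.7, -0.5]
width: 0.089
gripper_force: 0.0
```

move_arm(motion=[{"tx": -0.005, "ty": 0.0, "tz": 0.0, "twist": 0.0}, {"tx": -0.005, "ty": 0.0, "tz": 0.0, "twist": 0.0}, {"tx": -0.005, "ty": 0.0, "tz": 0.0, "twist": 0.0}, {"tx": -0.005, "ty": 0.0, "tz": 0.0, "twist": 0.0}, {"tx": -0.008, "ty": 0.0, "tz": 0.0, "twist": 0.0}, {"tx": -0.008, "ty": 0.0, "tz": 0.0, "twist": 0.0}, {"tx": -0.008, "ty": 0.0, "tz": 0.0, "twist": 0.0}, {"tx": -0.008, "ty": 0.0, "tz": 0.0, "twist": 0.0}, {"tx": -0.008, "ty": 0.0, "tz": 0.0, "twist": 0.0}, {"tx": 0.0, "ty": 0.0, "tz": 0.0, "twist": 0.0}])

```text
clock: 5.0
position: [0.5497, -0.0924, 0.0803]
ee_rot: [1.014, 2.973, -0.001]
force: [-0.2, 0.2, -0.7]
width: 0.088
gripper_force: 0.0
```

```bash
python3 - <<'E'
from h import *
state();caps("top");im=caps("scene");cv2.imwrite("pics/s2.png",im.astype(np.uint8)[130:400,30:330])
E
```

```text
t 5.0 tcp tray [-10.5  -3.5] z 0.0803 head 1.6 w 8.1 F [-0.2  0.2 -0.7]
top red 160 [288. 167.] [-18.3 176.8]
top red 150 [288. 171.] [-23.1 172.5]
top red 152 [328. 223.] [-51.3  55.4]
scene red 439 [286. 266.] [ 37.6 174. ]
```

View pics/s2.png

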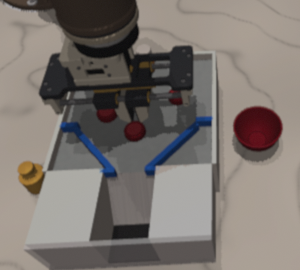

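The scene crop shows the middle cap at about (135,131), nested ahead of the fingertips and in line with the gate. The other two caps are undisturbed. I'll carry on pushing.

```bash
python3 - <<'E'
from h import *
print(w2t(atz("scene",((30+135)/560,(130+131)/420),.083)))
plan([(40,-.8,1.6,.0805),(60,-.3,0,.0805)])
E
```

```text
[18.41552517 -1.62515794]
{'tx': np.float64(-0.0519), 'ty': np.float64(0.0011), 'tz': np.float64(-0.0004), 'twist': np.float64(0.0007)}
{'tx': np.float64(-0.02), 'ty': np.float64(-0.0001), 'tz': np.float64(-0.0), 'twist': np.float64(0.0178)}
```

move_arm(motion=[{"tx": -0.008, "ty": 0.0002, "tz": 0.0, "twist": 0.002}, {"tx": -0.008, "ty": 0.0002, "tz": 0.0, "twist": 0.002}, {"tx": -0.008, "ty": 0.0002, "tz": 0.0, "twist": 0.002}, {"tx": -0.008, "ty": 0.0002, "tz": 0.0, "twist": 0.002}, {"tx": -0.008, "ty": 0.0002, "tz": 0.0, "twist": 0.002}, {"tx": -0.008, "ty": 0.0, "tz": 0.0, "twist": 0.002}, {"tx": -0.008, "ty": 0.0, "tz": 0.0, "twist": 0.002}, {"tx": -0.008, "ty": 0.0, "tz": 0.0, "twist": 0.002}, {"tx": -0.006, "ty": 0.0, "tz": 0.0, "twist": 0.002}, {"tx": 0.0, "ty": 0.0, "tz": 0.0, "twist": 0.0}, {"tx": 0.0, "ty": 0.0, "tz": 0.0, "twist": 0.0}, {"tx": 0.0, "ty": 0.0, "tz": 0.0, "twist": 0.0}])

```text
clock: 6.3
position: [0.6039, -0.1337, 0.0802]
ee_rot: [-1.054, -2.959, -0.0]
force: [-0.0, -0.6, 0.9]
width: 0.091
gripper_force: 0.0
```

```bash
python3 - <<'E'
from h import *
state();caps("top");im=caps("scene");cv2.imwrite("pics/s3.png",im.astype(np.uint8)[130:400,30:330])
E
```

```text
t 6.3 tcp tray [57.6 -1. ] z 0.0802 head 0.1 w 8.4 F [-0.  -0.6  0.9]
top red 153 [288. 168.] [-19.  176.2]
top red 145 [288. 171.] [-23.3 172.4]
top red 197 [329. 222.] [-48.9  55.6]
scene red 472 [286. 266.] [ 37.4 174.3]
scene red 75 [163. 365.] [168.7  15.4]
```

View pics/s3.png

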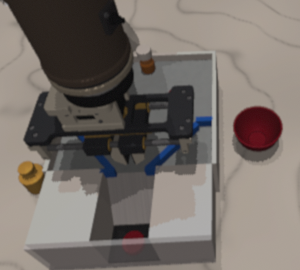

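The first cap lies in the slot, at crop (134,240). I'll back off, lift and stage behind the -y cap.

```bash
cat >> h.py <<'E'
def path(c,h0,a=45,b=55,step=8,end=83,back=10):
    """TCP poses pushing cap at c (tray mm): Bezier with start heading h0 deg, end along +x; plus clearance to guides."""
    c=np.array(c,float);h=np.radians(h0)
    P=np.array([c,c+a*np.array([np.cos(h),np.sin(h)]),[end-b,0],[end,0]])
    t=np.linspace(0,1,400)[:,None]
    B=(1-t)**3*P[0]+3*t*(1-t)**2*P[1]+3*t*t*(1-t)*P[2]+t**3*P[3]
    T=np.gradient(B,axis=0);th=np.arctan2(T[:,1],T[:,0])
    s=np.r_[0,np.cumsum(np.hypot(*np.diff(B,axis=0).T))]
    q=np.linspace(0,s[-1],int(round(s[-1]/step))+1)
    bx,by,tt=[np.interp(q,s,v) for v in(B[:,0],B[:,1],th)]
    out=[];clr=[];n=np.array([65,70])/np.hypot(65,70)
    for x,y,a_ in zip(bx,by,tt):
        d=np.array([np.cos(a_),np.sin(a_)]);l=np.array([-d[1],d[0]]);tc=np.array([x,y])-24*d
        out.append((tc[0],tc[1],np.degrees(a_),.0803))
        for k in(9.5,-9.5):
            for m in(23.5,-23.5):
                p=tc+k*d+m*l
                if p[0]>0: clr.append(n@(np.array([77,20])-[p[0],abs(p[1])]))
        if x<70: clr.append(n@(np.array([77,20])-[x,abs(y)])-15)
    d=np.array([np.cos(h),np.sin(h)]);st=c-(24+back)*d
    print("min guide clearance",min(clr),"len",s[-1],"rows",len(out)-1,"stage",st.round(1))
    return (st[0],st[1],h0),out
E
python3 - <<'E'
from h import *
for h0 in(15,25,35):
  for a,b in((45,55),(30,70)):
    st,o=path((-20.5,-49.7),h0,a,b);print(h0,a,b,np.round([x[2] for x in o]))
st,o=path((-20.5,-49.7),25)
plan([(40,-1,0,.0803),(40,-1,0,.15),(*st,.15)])
E
```

```text
min guide clearance 3.172875610473486 len 117.34828534077126 rows 15 stage [-53.3 -58.5]
15 45 55 [15. 20. 26. 31. 36. 39. 40. 39. 37. 32. 27. 21. 15.  9.  4.  0.]
min guide clearance 3.1790697189521357 len 118.50532418511555 rows 15 stage [-53.3 -58.5]
15 30 70 [15. 28. 38. 43. 44. 43. 40. 35. 30. 24. 19. 14. 10.  6.  3.  0.]
min guide clearance 3.181814084517406 len 117.42647676335714 rows 15 stage [-51.3 -64.1]
25 45 55 [25. 29. 32. 35. 37. 39. 38. 36. 33. 28. 23. 17. 12.  7.  3.  0.]
min guide clearance 3.183752173472722 len 118.71873182967185 rows 15 stage [-51.3 -64.1]
25 30 70 [25. 34. 41. 44. 44. 42. 38. 33. 27. 22. 17. 12.  9.  5.  2.  0.]
min guide clearance 3.1900525531247728 len 118.09921541497775 rows 15 stage [-48.4 -69.2]
35 45 55 [35. 37. 38. 39. 39. 39. 37. 33. 29. 24. 19. 14.  9.  6.  3.  0.]
min guide clearance 3.18806829230595 len 119.26098648366809 rows 15 stage [-48.4 -69.2]
35 30 70 [35. 41. 45. 45. 44. 40. 36. 30. 25. 20. 15. 11.  8.  5.  2.  0.]
min guide clearance 3.181814084517406 len 117.42647676335714 rows 15 stage [-51.3 -64.1]
{'tx': np.float64(0.0177), 'ty': np.float64(0.0), 'tz': np.float64(-0.0001), 'twist': np.float64(0.0009)}
{'tx': np.float64(0.0), 'ty': np.float64(0.0), 'tz': np.float64(-0.0697), 'twist': np.float64(-0.0)}
{'tx': np.float64(0.0913), 'ty': np.float64(-0.0631), 'tz': np.float64(0.0), 'twist': np.float64(-0.2778)}
```

move_arm(motion=[{"tx": 0.0177, "ty": 0.0, "tz": 0.0, "twist": 0.0}, {"tx": 0.0, "ty": 0.0, "tz": -0.035, "twist": 0.0}, {"tx": 0.0, "ty": 0.0, "tz": -0.0347, "twist": 0.0}, {"tx": 0.0304, "ty": -0.021, "tz": 0.0, "twist": 0.0}, {"tx": 0.0304, "ty": -0.021, "tz": 0.0, "twist": 0.0}, {"tx": 0.0305, "ty": -0.0211, "tz": 0.0, "twist": 0.0}, {"tx": 0.0, "ty": 0.0, "tz": 0.0, "twist": -0.0926}, {"tx": 0.0, "ty": 0.0, "tz": 0.0, "twist": -0.0926}, {"tx": 0.0, "ty": 0.0, "tz": 0.0, "twist": -0.0926}, {"tx": 0.0, "ty": 0.0, "tz": 0.0, "twist": 0.0}, {"tx": 0.0, "ty": 0.0, "tz": 0.0, "twist": 0.0}])

```text
clock: 7.5
position: [0.4798, -0.1139, 0.15]
ee_rot: [0.396, 3.116, 0.0]
force: [-0.3, -0.0, 0.2]
width: 0.086
gripper_force: 0.0
```

```bash
python3 - <<'E'
from h import *
state();caps("wrist");caps("top");caps("scene")
for c in("wrist","scene"):
  for r in arm.place_of(c,"cap_a")[:3]:print(c,round(r["conf"],2),w2t(atz(c,r["point"],.075)).round(1))
st,o=path((-20.5,-49.7),25);plan([(*st,.0803)]+o)
E
```

```text
t 7.5 tcp tray [-50.9 -64.3] z 0.15 head 24.8 w 7.9 F [-0.3 -0.   0.2]
wrist red 405 [282. 269.] [-16.5 -48.2]
wrist red 255 [417. 277.] [-54.7  58. ]
wrist red 567 [461. 322.] [-29.9 135.8]
top red 147 [289. 168.] [-17.6 175.3]
top red 138 [288. 171.] [-23.3 172.1]
top red 192 [329. 222.] [-48.9  55.9]
scene red 169 [207. 223.] [-47.   56.7]
scene red 77 [136. 243.] [-16.2 -47.9]
scene red 27 [286. 259.] [ 25.4 174.8]
scene red 205 [287. 270.] [ 43.7 174.6]
scene red 80 [163. 365.] [168.8  15.5]
wrist 0.94 [-49.3  55.4]
wrist 0.82 [-20.1 -49.4]
scene 0.87 [-41.9  53.3]
scene 0.8 [-15.1 -51.9]
scene 0.63 [78.9  1.2]
min guide clearance 3.181814084517406 len 117.42647676335714 rows 15 stage [-51.3 -64.1]
{'tx': np.float64(0.0003), 'ty': np.float64(0.0003), 'tz': np.float64(0.0696), 'twist': np.float64(-0.0002)}
{'tx': np.float64(-0.01), 'ty': np.float64(-0.0), 'tz': np.float64(-0.0), 'twist': np.float64(-0.0009)}
{'tx': np.float64(-0.0079), 'ty': np.float64(-0.0013), 'tz': np.float64(-0.0), 'twist': np.float64(-0.0395)}
{'tx': np.float64(-0.0079), 'ty': np.float64(-0.0012), 'tz': np.f
[... 736 characters left out ...]
(0.0017), 'tz': np.float64(-0.0), 'twist': np.float64(0.0526)}
{'tx': np.float64(-0.0079), 'ty': np.float64(0.0019), 'tz': np.float64(-0.0), 'twist': np.float64(0.061)}
{'tx': np.float64(-0.0079), 'ty': np.float64(0.002), 'tz': np.float64(-0.0), 'twist': np.float64(0.0626)}
{'tx': np.float64(-0.0079), 'ty': np.float64(0.0018), 'tz': np.float64(-0.0), 'twist': np.float64(0.0585)}
{'tx': np.float64(-0.0079), 'ty': np.float64(0.0016), 'tz': np.float64(-0.0), 'twist': np.float64(0.0516)}
{'tx': np.float64(-0.0079), 'ty': np.float64(0.0014), 'tz': np.float64(-0.0), 'twist': np.float64(0.044)}
{'tx': np.float64(-0.0079), 'ty': np.float64(0.0011), 'tz': np.float64(-0.0), 'twist': np.float64(0.036)}
```

move_arm(motion=[{"tx": 0.0, "ty": 0.0, "tz": 0.035, "twist": 0.0}, {"tx": 0.0, "ty": 0.0, "tz": 0.02, "twist": 0.0}, {"tx": 0.0, "ty": 0.0, "tz": 0.0146, "twist": 0.0}, {"tx": 0.0, "ty": 0.0, "tz": 0.0, "twist": 0.0}, {"tx": -0.005, "ty": 0.0, "tz": 0.0, "twist": 0.0}, {"tx": -0.005, "ty": 0.0, "tz": 0.0, "twist": 0.0}, {"tx": -0.0079, "ty": -0.0013, "tz": 0.0, "twist": -0.0395}, {"tx": -0.0079, "ty": -0.0012, "tz": 0.0, "twist": -0.0388}, {"tx": -0.0079, "ty": -0.0011, "tz": 0.0, "twist": -0.0339}, {"tx": -0.0078, "ty": -0.0008, "tz": 0.0, "twist": -0.0253}, {"tx": -0.0078, "ty": -0.0004, "tz": 0.0, "twist": -0.0128}, {"tx": 0.0, "ty": 0.0, "tz": 0.0, "twist": 0.0}])

```text
clock: 8.95
position: [0.5295, -0.1265, 0.0811]
ee_rot: [0.019, 3.139, -0.0]
force: [0.3, 0.3, 0.6]
width: 0.091
gripper_force: 0.0
```

```bash
python3 - <<'E'
from h import *
state();im=caps("scene");caps("wrist");cv2.imwrite("pics/s4.png",im.astype(np.uint8)[130:400,30:330])
s=arm.observe();T=R.from_rotvec(s["ee_rot"]).as_matrix()
print("nested cap should be",w2t(np.array(s["position"])-.024*T[:,0]).round(1))
st,o=path((-20.5,-49.7),25);plan(o[6:])
E
```

```text
t 8.95 tcp tray [ -4.5 -42.6] z 0.0811 head 38.6 w 8.4 F [0.3 0.3 0.6]
scene red 173 [207. 223.] [-47.   56.9]
scene red 54 [286. 259.] [ 25.5 174.6]
scene red 234 [286. 270.] [ 43.7 173.3]
scene red 87 [163. 365.] [168.4  15.5]
wrist red 495 [447. 313.] [-42.1  63.3]
wrist red 234 [281. 322.] [ 23.5 -20.2]
wrist red 29 [450. 387.] [  1.2 130.1]
nested cap should be [ 12.9 -28.6]
min guide clearance 3.181814084517406 len 117.42647676335714 rows 15 stage [-51.3 -64.1]
{'tx': np.float64(-0.0074), 'ty': np.float64(0.0007), 'tz': np.float64(0.0003), 'twist': np.float64(0.0023)}
{'tx': np.float64(-0.0078), 'ty': np.float64(0.0007), 'tz': np.float64(0.0), 'twist': np.float64(0.0206)}
{'tx': np.float64(-0.0079), 'ty': np.float64(0.0012), 'tz': np.float64(0.0), 'twist': np.float64(0.0382)}
{'tx': np.float64(-0.0079), 'ty': np.float64(0.0017), 'tz': np.float64(0.0), 'twist': np.float64(0.0526)}
{'tx': np.float64(-0.0079), 'ty': np.float64(0.0019), 'tz': np.float64(0.0), 'twist': np.float64(0.061)}
{'tx': np.float64(-0.0079), 'ty': np.float64(0.002), 'tz': np.float64(0.0), 'twist': np.float64(0.0626)}
{'tx': np.float64(-0.0079), 'ty': np.float64(0.0018), 'tz': np.float64(0.0), 'twist': np.float64(0.0585)}
{'tx': np.float64(-0.0079), 'ty': np.float64(0.0016), 'tz': np.float64(0.0), 'twist': np.float64(0.0516)}
{'tx': np.float64(-0.0079), 'ty': np.float64(0.0014), 'tz': np.float64(0.0), 'twist': np.float64(0.044)}
{'tx': np.float64(-0.0079), 'ty': np.float64(0.0011), 'tz': np.float64(0.0), 'twist': np.float64(0.036)}
```

View pics/s4.png

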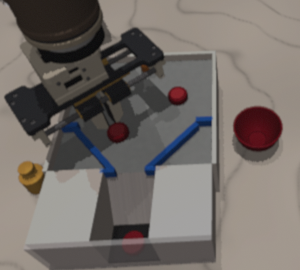

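The scene crop shows the cap at (118,131), nested between the fingertips (wrist column 281, dead centre). The first cap is still in the slot at (134,240). Continuing along the curve.

move_arm(motion=[{"tx": -0.0074, "ty": 0.0007, "tz": 0.0003, "twist": 0.0023}, {"tx": -0.0078, "ty": 0.0007, "tz": 0.0, "twist": 0.0206}, {"tx": -0.0079, "ty": 0.0012, "tz": 0.0, "twist": 0.0382}, {"tx": -0.0079, "ty": 0.0017, "tz": 0.0, "twist": 0.0526}, {"tx": -0.0079, "ty": 0.0019, "tz": 0.0, "twist": 0.061}, {"tx": -0.0079, "ty": 0.002, "tz": 0.0, "twist": 0.0626}, {"tx": 0.0, "ty": 0.0, "tz": 0.0, "twist": 0.0}])

```text
clock: 9.75
position: [0.5767, -0.1229, 0.08]
ee_rot: [0.604, 3.082, -0.0]
force: [-0.5, 0.5, -0.0]
width: 0.086
gripper_force: 0.0
```

```bash
python3 - <<'E'
from h import *
state();caps("scene");caps("wrist")
st,o=path((-20.5,-49.7),25);plan(o[12:])
E
```

```text
t 9.75 tcp tray [ 29.8 -10. ] z 0.08 head 17.1 w 7.9 F [-0.5  0.5 -0. ]
scene red 422 [286. 266.] [ 37.8 174.2]
scene red 73 [163. 365.] [168.9  15.4]
wrist red 2011 [449. 171.] [-47.8  57.3]
wrist red 197 [542. 230.] [-38.9 147.3]
wrist red 428 [524. 239.] [-28.4 133.5]
wrist red 246 [282. 323.] [64.3  0.4]
min guide clearance 3.181814084517406 len 117.42647676335714 rows 15 stage [-51.3 -64.1]
{'tx': np.float64(-0.0083), 'ty': np.float64(0.0015), 'tz': np.float64(-0.0005), 'twist': np.float64(0.0606)}
{'tx': np.float64(-0.0079), 'ty': np.float64(0.0016), 'tz': np.float64(-0.0), 'twist': np.float64(0.0516)}
{'tx': np.float64(-0.0079), 'ty': np.float64(0.0014), 'tz': np.float64(-0.0), 'twist': np.float64(0.044)}
{'tx': np.float64(-0.0079), 'ty': np.float64(0.0011), 'tz': np.float64(-0.0), 'twist': np.float64(0.036)}
```

Still nested (column 282), with the cap near (58,-1). Pushing through.

move_arm(motion=[{"tx": -0.0083, "ty": 0.0015, "tz": 0.0, "twist": 0.0606}, {"tx": -0.0079, "ty": 0.0016, "tz": 0.0, "twist": 0.0516}, {"tx": -0.0079, "ty": 0.0014, "tz": 0.0, "twist": 0.044}, {"tx": -0.0079, "ty": 0.0011, "tz": 0.0, "twist": 0.036}, {"tx": 0.0, "ty": 0.0, "tz": 0.0, "twist": 0.0}, {"tx": 0.0, "ty": 0.0, "tz": 0.0, "twist": 0.0}, {"tx": 0.0, "ty": 0.0, "tz": 0.0, "twist": 0.0}])

```text
clock: 10.55
position: [0.605, -0.134, 0.08]
ee_rot: [-1.055, -2.958, -0.0]
force: [-0.0, 0.0, -0.3]
width: 0.084
gripper_force: 0.0
```

```bash
python3 - <<'E'
from h import *
state();im=caps("scene");caps("wrist");cv2.imwrite("pics/s5.png",im.astype(np.uint8)[130:400,30:330])
st,o=path((-47.5,56.3),-15);print(np.round([x[2] for x in o]))
plan([(40,-1,0,.0803),(40,-1,0,.15),(*st,.15)])
E
```

```text
t 10.55 tcp tray [58.7 -0.6] z 0.08 head 0.0 w 7.7 F [-0.   0.  -0.3]
scene red 474 [286. 266.] [ 37.2 174.2]
scene red 62 [163. 365.] [169.2  15. ]
wrist red 2527 [400.  62.] [-47.5  57.2]
wrist red 3306 [523. 152.] [ -7.5 140.8]
wrist red 562 [281. 330.] [102.1  -0.6]
min guide clearance 3.164936755730877 len 143.9221871303995 rows 18 stage [-80.3  65.1]
[-15. -20. -24. -27. -30. -31. -32. -33. -32. -31. -30. -28. -25. -22.
 -18. -14.  -9.  -5.  -0.]
{'tx': np.float64(0.0188), 'ty': np.float64(-0.0005), 'tz': np.float64(-0.0002), 'twist': np.float64(0.0)}
{'tx': np.float64(0.0), 'ty': np.float64(0.0), 'tz': np.float64(-0.0697), 'twist': np.float64(-0.0)}
{'tx': np.float64(0.1203), 'ty': np.float64(0.0661), 'tz': np.float64(0.0001), 'twist': np.float64(0.1667)}
```

View pics/s5.png

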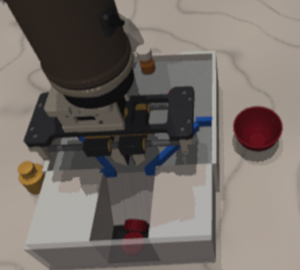

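Two caps are in the slot, crop (134,240) and (135,227). Staging behind the last cap at (-47.5, 56.5).

move_arm(motion=[{"tx": 0.0188, "ty": 0.0, "tz": 0.0, "twist": 0.0}, {"tx": 0.0, "ty": 0.0, "tz": -0.035, "twist": 0.0}, {"tx": 0.0, "ty": 0.0, "tz": -0.0347, "twist": 0.0}, {"tx": 0.0301, "ty": 0.0165, "tz": 0.0, "twist": 0.0}, {"tx": 0.0301, "ty": 0.0165, "tz": 0.0, "twist": 0.0}, {"tx": 0.0301, "ty": 0.0165, "tz": 0.0, "twist": 0.0}, {"tx": 0.03, "ty": 0.0166, "tz": 0.0, "twist": 0.0}, {"tx": 0.0, "ty": 0.0, "tz": 0.0, "twist": 0.0834}, {"tx": 0.0, "ty": 0.0, "tz": 0.0, "twist": 0.0833}, {"tx": 0.0, "ty": 0.0, "tz": 0.0, "twist": 0.0}, {"tx": 0.0, "ty": 0.0, "tz": 0.0, "twist": 0.0}])

```text
clock: 11.75
position: [0.5398, 0.0051, 0.1498]
ee_rot: [1.429, 2.798, -0.0]
force: [0.1, 1.3, -0.1]
width: 0.089
gripper_force: 0.0
```

```bash
python3 - <<'E'
from h import *
state();im=caps("scene");caps("wrist");cv2.imwrite("pics/s6.png",im.astype(np.uint8)[130:400,30:330])
for r in arm.place_of("wrist","cap_a")[:3]:print(round(r["conf"],2),w2t(atz("wrist",r["point"],.075)).round(1))
st,o=path((-47.5,56.3),-15);plan([(*st,.0803)]+o[:10])
E
```

```text
t 11.75 tcp tray [-79.9  65.7] z 0.1498 head -14.8 w 8.2 F [ 0.1  1.3 -0.1]
scene red 320 [289. 267.] [ 40.2 178.1]
scene red 46 [165. 351.] [151.3  15.5]
scene red 80 [163. 365.] [168.7  15.3]
wrist red 2786 [413. 246.] [-33.2 161.1]
wrist red 376 [282. 268.] [-43.9  56.3]
0.63 [-49.5  56.8]
min guide clearance 3.164936755730877 len 143.9221871303995 rows 18 stage [-80.3  65.1]
{'tx': np.float64(0.0006), 'ty': np.float64(-0.0007), 'tz': np.float64(0.0694), 'twist': np.float64(0.0006)}
{'tx': np.float64(-0.01), 'ty': np.float64(0.0), 'tz': np.float64(-0.0), 'twist': np.float64(0.0012)}
{'tx': np.float64(-0.0081), 'ty': np.float64(0.0017), 'tz': np.float64(-0.0), 'twist': np.float64(0.0532)}
{'tx': np.float64(-0.0081), 'ty': np.float64(0.0014), 'tz': np.float64(-0.0), 'twist': np.float64(0.0458)}
{'tx': np.float64(-0.008), 'ty': np.float64(0.0011), 'tz': np.float64(-0.0), 'twist': np.float64(0.0365)}
{'tx': np.float64(-0.008), 'ty': np.float64(0.0009), 'tz': np.float64(-0.0), 'twist': np.float64(0.0275)}
{'tx': np.float64(-0.008), 'ty': np.float64(0.0006), 'tz': np.float64(-0.0), 'twist': np.float64(0.0189)}
{'tx': np.float64(-0.008), 'ty': np.float64(0.0003), 'tz': np.float64(-0.0), 'twist': np.float64(0.0109)}
{'tx': np.float64(-0.008), 'ty': np.float64(0.0001), 'tz': np.float64(-0.0), 'twist': np.float64(0.0034)}
{'tx': np.float64(-0.008), 'ty': np.float64(-0.0001), 'tz': np.float64(-0.0), 'twist': np.float64(-0.0038)}
{'tx': np.float64(-0.008), 'ty': np.float64(-0.0003), 'tz': np.float64(-0.0), 'twist': np.float64(-0.0107)}
```

View pics/s6.png

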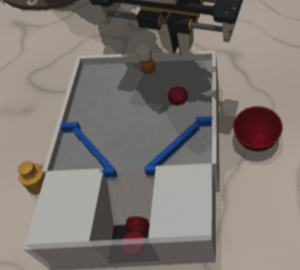

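Two caps sit in the slot at crop (134,240) and (137,224), the last is at (178,95), and the vial at (147,58) is untouched. Pushing the last cap.

move_arm(motion=[{"tx": 0.0006, "ty": -0.0007, "tz": 0.035, "twist": 0.0}, {"tx": 0.0, "ty": 0.0, "tz": 0.02, "twist": 0.0}, {"tx": 0.0, "ty": 0.0, "tz": 0.0144, "twist": 0.0}, {"tx": 0.0, "ty": 0.0, "tz": 0.0, "twist": 0.0}, {"tx": -0.005, "ty": 0.0, "tz": 0.0, "twist": 0.001}, {"tx": -0.005, "ty": 0.0, "tz": 0.0, "twist": 0.0}, {"tx": -0.0081, "ty": 0.0017, "tz": 0.0, "twist": 0.0532}, {"tx": -0.0081, "ty": 0.0014, "tz": 0.0, "twist": 0.0458}, {"tx": -0.008, "ty": 0.0011, "tz": 0.0, "twist": 0.0365}, {"tx": -0.008, "ty": 0.0009, "tz": 0.0, "twist": 0.0275}, {"tx": -0.008, "ty": 0.0006, "tz": 0.0, "twist": 0.0189}, {"tx": 0.0, "ty": 0.0, "tz": 0.0, "twist": 0.0}])

```text
clock: 13.1
position: [0.569, -0.0373, 0.0808]
ee_rot: [1.822, 2.557, 0.0]
force: [-0.4, -0.3, -0.3]
width: 0.089
gripper_force: 0.0
```

```bash
python3 - <<'E'
from h import *
state();caps("scene");caps("wrist")
s=arm.observe();T=R.from_rotvec(s["ee_rot"]).as_matrix()
print("nested cap should be",w2t(np.array(s["position"])-.024*T[:,0]).round(1))
st,o=path((-47.5,56.3),-15);plan(o[6:])
E
```

```text
t 13.1 tcp tray [-30.5  51.4] z 0.0808 head -31.6 w 8.2 F [-0.4 -0.3 -0.3]
scene red 511 [288. 266.] [ 36.9 176.2]
scene red 59 [165. 351.] [151.8  15.7]
scene red 84 [163. 365.] [168.6  15.1]
wrist red 5649 [451. 168.] [-30.9 156.8]
wrist red 175 [282. 321.] [-0.7 33.4]
nested cap should be [-11.5  39.5]
min guide clearance 3.164936755730877 len 143.9221871303995 rows 18 stage [-80.3  65.1]
{'tx': np.float64(-0.0081), 'ty': np.float64(0.0004), 'tz': np.float64(0.0001), 'twist': np.float64(0.0106)}
{'tx': np.float64(-0.008), 'ty': np.float64(0.0001), 'tz': np.float64(-0.0), 'twist': np.float64(0.0034)}
{'tx': np.float64(-0.008), 'ty': np.float64(-0.0001), 'tz': np.float64(-0.0), 'twist': np.float64(-0.0038)}
{'tx': np.float64(-0.008), 'ty': np.float64(-0.0003), 'tz': np.float64(-0.0), 'twist': np.float64(-0.0107)}
{'tx': np.float64(-0.008), 'ty': np.float64(-0.0006), 'tz': np.float64(-0.0), 'twist': np.float64(-0.0174)}
{'tx': np.float64(-0.008), 'ty': np.float64(-0.0008), 'tz': np.float64(-0.0), 'twist': np.float64(-0.0241)}
{'tx': np.float64(-0.008), 'ty': np.float64(-0.001), 'tz': np.float64(-0.0), 'twist': np.float64(-0.0306)}
{'tx': np.float64(-0.008), 'ty': np.float64(-0.0012), 'tz': np.float64(-0.0), 'twist': np.float64(-0.0368)}
{'tx': np.float64(-0.008), 'ty': np.float64(-0.0013), 'tz': np.float64(-0.0), 'twist': np.float64(-0.0423)}
{'tx': np.float64(-0.0081), 'ty': np.float64(-0.0015), 'tz': np.float64(-0.0), 'twist': np.float64(-0.0467)}
{'tx': np.float64(-0.0081), 'ty': np.float64(-0.0016), 'tz': np.float64(-0.0), 'twist': np.float64(-0.0498)}
{'tx': np.float64(-0.0081), 'ty': np.float64(-0.0016), 'tz': np.float64(-0.0), 'twist': np.float64(-0.0511)}
{'tx': np.float64(-0.0081), 'ty': np.float64(-0.0015), 'tz': np.float64(-0.0), 'twist': np.float64(-0.0495)}
```

Nested, at column 282. Continuing.

move_arm(motion=[{"tx": -0.0081, "ty": 0.0004, "tz": 0.0, "twist": 0.0106}, {"tx": -0.008, "ty": 0.0001, "tz": 0.0, "twist": 0.0034}, {"tx": -0.008, "ty": -0.0001, "tz": 0.0, "twist": -0.0038}, {"tx": -0.008, "ty": -0.0003, "tz": 0.0, "twist": -0.0107}, {"tx": -0.008, "ty": -0.0006, "tz": 0.0, "twist": -0.0174}, {"tx": -0.008, "ty": -0.0008, "tz": 0.0, "twist": -0.0241}, {"tx": -0.008, "ty": -0.001, "tz": 0.0, "twist": -0.0306}, {"tx": -0.008, "ty": -0.0012, "tz": 0.0, "twist": -0.0368}, {"tx": 0.0, "ty": 0.0, "tz": 0.0, "twist": 0.0}])

```text
clock: 14.1
position: [0.5874, -0.0992, 0.0805]
ee_rot: [1.594, 2.706, -0.001]
force: [0.1, -0.2, 0.2]
width: 0.088
gripper_force: 0.0
```

```bash
python3 - <<'E'
from h import *
state();caps("wrist")
st,o=path((-47.5,56.3),-15);plan(o[14:])
E
```

```text
t 14.1 tcp tray [23.1 15.2] z 0.0805 head -21.7 w 8.1 F [ 0.1 -0.2  0.2]
wrist red 5248 [479. 111.] [-18.4 146.2]
wrist red 160 [282. 320.] [55.8  2.8]
min guide clearance 3.164936755730877 len 143.9221871303995 rows 18 stage [-80.3  65.1]
{'tx': np.float64(-0.0073), 'ty': np.float64(-0.0008), 'tz': np.float64(0.0001), 'twist': np.float64(-0.0438)}
{'tx': np.float64(-0.0081), 'ty': np.float64(-0.0015), 'tz': np.float64(0.0), 'twist': np.float64(-0.0467)}
{'tx': np.float64(-0.0081), 'ty': np.float64(-0.0016), 'tz': np.float64(0.0), 'twist': np.float64(-0.0498)}
{'tx': np.float64(-0.0081), 'ty': np.float64(-0.0016), 'tz': np.float64(0.0), 'twist': np.float64(-0.0511)}
{'tx': np.float64(-0.0081), 'ty': np.float64(-0.0015), 'tz': np.float64(0.0), 'twist': np.float64(-0.0495)}
```

move_arm(motion=[{"tx": -0.0073, "ty": -0.0008, "tz": 0.0, "twist": -0.0438}, {"tx": -0.0081, "ty": -0.0015, "tz": 0.0, "twist": -0.0467}, {"tx": -0.0081, "ty": -0.0016, "tz": 0.0, "twist": -0.0498}, {"tx": -0.0081, "ty": -0.0016, "tz": 0.0, "twist": -0.0511}, {"tx": -0.0081, "ty": -0.0015, "tz": 0.0, "twist": -0.0495}, {"tx": 0.0, "ty": 0.0, "tz": 0.0, "twist": 0.0}, {"tx": 0.0, "ty": 0.0, "tz": 0.0, "twist": 0.0}, {"tx": 0.0, "ty": 0.0, "tz": 0.0, "twist": 0.0}, {"tx": 0.0188, "ty": 0.0, "tz": 0.0, "twist": 0.0}])

```text
clock: 15.05
position: [0.5923, -0.1217, 0.0804]
ee_rot: [1.059, 2.956, -0.001]
force: [0.1, -0.3, 0.5]
width: 0.089
gripper_force: 0.0
```

move_arm(motion=[{"tx": 0.0, "ty": 0.0, "tz": -0.04, "twist": 0.0}, {"tx": 0.0, "ty": 0.0, "tz": -0.04, "twist": 0.0}, {"tx": 0.0, "ty": 0.0, "tz": -0.04, "twist": 0.0}, {"tx": 0.04, "ty": 0.0, "tz": 0.0, "twist": 0.0}, {"tx": 0.04, "ty": 0.0, "tz": 0.0, "twist": 0.0}, {"tx": 0.04, "ty": 0.0, "tz": 0.0, "twist": 0.0}, {"tx": 0.0, "ty": 0.0, "tz": 0.0, "twist": 0.0}, {"tx": 0.0, "ty": 0.0, "tz": 0.0, "twist": 0.0}])

```text
clock: 15.85
position: [0.498, -0.0436, 0.2007]
ee_rot: [1.055, 2.959, 0.002]
force: [0.5, -0.0, 0.6]
width: 0.088
gripper_force: 0.0
```

```bash
python3 - <<'E'
from h import *
state();im=caps("scene");cv2.imwrite("pics/s7.png",cv2.resize(im.astype(np.uint8)[150:410,50:330],None,fx=2,fy=2))
E
```

```text
t 15.85 tcp tray [-81.4   1.6] z 0.2007 head 0.1 w 8.1 F [ 0.5 -0.   0.6]
scene red 58 [287. 259.] [ 25.2 175.8]
scene red 248 [287. 270.] [ 43.8 174.7]
scene red 234 [165. 349.] [150.   15.7]
```

View pics/s7.png

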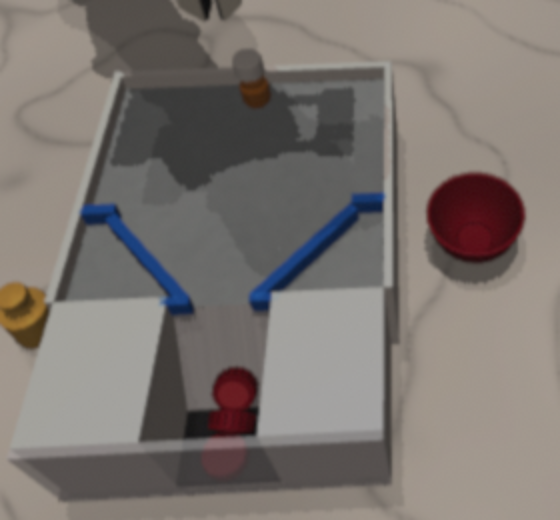

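The final view shows all three caps in the slot, at (235,388), (232,420) and (223,455). The deck is clear, and the vial, bowl and weight stand where they were.

```bash
python3 -c "
from cell import arm
print(arm.sign_off())"
```

```text
the job is handed in; nothing more can be done
None
```

I pushed all three caps through the gate one at a time and each dropped into the slot before the next; the vial, bowl and weight were left standing, and the job was handed in at about 16 s.

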